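# Load two LED bars into the clamp test jig

### The job

Load the test jig for its next run: swing its clamp open, lay the two LED bars flat in its two channels, diodes up and both with their plug end under the clamp, then swing the clamp fully shut over the plugs. One bar lies on the table, the other stands on edge in the board rack. Leave the shorter plain strip in the rack and everything else on the table where it is.

Things in the scene. Friction and masses are not known exactly. Their poses are not given: they have to be found in the camera images.
- bar_a_center (a point): the LED bar that lies on the table: straight bar 120 x 24 x 8 mm, 60 g, aluminium back, white face with a row of four small diode lenses, a black plug header on the face at one end. Point: middle of the 120 x 24 x 8 bar, half-way through its thickness. x along the bar towards the plug end, y across its width, z out of the diode face (at the start it lies diodes up, turned any way)
- bar_a_plug (a point): middle of that bar's black plug header: 14 (along) x 16 (across) x 6 mm high block that stands on the diode face, 51 mm from the bar's middle, its top 14 mm above the bar's back face; axes as the bar's
- bar_b_center (a point): the second LED bar, the same in every respect, but at the start it stands on its long edge in one of the rack's two slots (24 mm side upright, bottom edge 9 mm and top edge 33 mm above the table). Point: middle of the bar; axes as for the first bar, so z (out of the diode face) is level at the start
- bar_b_plug (a point): middle of the second bar's plug header, as for the first bar
- spare_strip_center (a point): plain, shorter aluminium strip 90 x 24 x 8 mm without diodes or plug, on edge in the rack's other slot; not part of the job, stays there. Point: its middle; x along, z through its 8 mm thickness
- board_rack: black slotted board rack, 96 x 92 mm, fixed. Origin: middle of its underside on the table; x along the slots, y across them. Two slots, 11 mm wide, 52 mm apart (y = +26 and -26 mm), cut in two combs 9 mm thick at x = +34 and -34 mm; slot floor 9 mm and comb tops 26 mm above the table; between the combs (58 mm clear) only the base plate, top at 6 mm, so the middle of a bar is free on both sides
- test_jig: test jig, fixed: base 168 x 112 x 6 mm. x along its channels to the contact end, y left, z up. Channels at y = +28 and -28 mm, 29 mm wide: two saddles 18 mm long at x = -42 and +28 mm, walls 6.5 mm above their floor, end stop at x = -66 mm, contact block at x = +66 mm; between the saddles a bar's sides are free down to the base (top at 6 mm). Origin: on the table below the channels' middle
- nest_left (a point): the jig's left (+y) channel: where the middle of a bar lies when it is fully home (16 mm above the table; the bar's back face 12 mm above it). x along the channel towards the contact end with the clamp hinge, y across, z up
- nest_right (a point): the same point of the channel on the right (-y) side, 56 mm from the other; same axes
- clamp (a joint): hinge angle of the clamp: 0 = fully shut (lever level, pads 1 mm above the plugs of bars that lie home), grows as it swings up, 1.85 rad = fully open (leaning back past upright). At the start shut or nearly so. Stiff hinge (0.09 N m), stays where it is left. Bars can be laid in from above when it is open by 1.4 rad or more
- clamp_hinge (a point): middle of the clamp's hinge pin, which runs along the jig's y, 30 mm above the table, 78 mm from the middle of the channels on the contact side; axes of the jig (x towards the contact end, y left, z up)
- clamp_grip (a point): middle of the black ribbed grip at the end of the clamp lever: 36 mm along the lever, 16 mm wide (along the hinge pin), 12 mm thick; on the jig's centre line, 74 mm from the hinge along the lever and 12 mm above it when shut (42 mm above the table). A cross bar 86 mm wide is part of the clamp, 18 to 36 mm from the hinge; moves with the clamp
- cyano_bottle: small glue bottle, 27 mm across, 69 mm tall, upright; bystander; origin under its middle
- tape_roll: black tape roll, 64 mm across, 18 mm high, flat; bystander; origin under its middle. To its right a large fixed letter tray fills the table from x = 0.62 m on, where y is below -0.1 m; the open table top reaches from x = 0.29 m, between y = -0.36 and 0.33 m
- side_cutters: side cutters, 52 x 130 x 12 mm, long way along y; bystander; origin under the middle
- spring_clamp: plastic spring clamp, 53 x 101 x 17 mm, long way along y; bystander; origin under the middle
- screwdriver: screwdriver, 25 x 177 x 24 mm, long way along y; bystander; origin under the middle
- tweezers: steel tweezers, 14 x 127 x 8 mm, long way along y; bystander; origin under the middle
- led_module: small three-diode module with wires, 16 x 99 x 12 mm, long way along y; bystander, not one of the bars; origin under the middle

How it is judged:
At the end, for the whole second after the job is handed in: Each LED bar lies home in a channel of its own (either one): middle within 7.5 mm along, 5 mm across and 3 mm in height of the channel's point, diode face up and long side along the channel within 0.1 rad, plug at the contact end; and the clamp is shut to less than 0.06 rad ((((x of bar_a_center in the frame of nest_left between -0.0075 and 0.0075 m and y of bar_a_center in the frame of nest_left between -0.005 and 0.005 m and z of bar_a_center in the frame of nest_left between -0.003 and 0.003 m and angle between the x axis of bar_a_center and the x axis of nest_left, either way round below 0.1 rad and angle between bar_a_center's own z axis and vertical below 0.1 rad and x of bar_a_plug in the frame of nest_left above 0.03 m) and (x of bar_b_center in the frame of nest_right between -0.0075 and 0.0075 m and y of bar_b_center in the frame of nest_right between -0.005 and 0.005 m and z of bar_b_center in the frame of nest_right between -0.003 and 0.003 m and angle between the x axis of bar_b_center and the x axis of nest_right, either way round below 0.1 rad and angle between bar_b_center's own z axis and vertical below 0.1 rad and x of bar_b_plug in the frame of nest_right above 0.03 m)) or ((x of bar_a_center in the frame of nest_right between -0.0075 and 0.0075 m and y of bar_a_center in the frame of nest_right between -0.005 and 0.005 m and z of bar_a_center in the frame of nest_right between -0.003 and 0.003 m and angle between the x axis of bar_a_center and the x axis of nest_right, either way round below 0.1 rad and angle between bar_a_center's own z axis and vertical below 0.1 rad and x of bar_a_plug in the frame of nest_right above 0.03 m) and (x of bar_b_center in the frame of nest_left between -0.0075 and 0.0075 m and y of bar_b_center in the frame of nest_left between -0.005 and 0.005 m and z of bar_b_center in the frame of nest_left between -0.003 and 0.003 m and angle between the x axis of bar_b_center and the x axis of nest_left, either way round below 0.1 rad and angle between bar_b_center's own z axis and vertical below 0.1 rad and x of bar_b_plug in the frame of nest_left above 0.03 m))) and value of joint clamp below 0.06 rad); the robot touches nothing.
It fails at once if a bystander on the table is moved by more than 25 mm (distance of any of cyano_bottle, tape_roll, side_cutters, spring_clamp, screwdriver, tweezers, led_module from where it was at the start of the episode above 0.025 m).
It fails at once if the plain strip is moved by more than 25 mm (distance of spare_strip_center from where it was at the start of the episode above 0.025 m).
It also fails if it takes over 72 s, if anything falls off the work surface, if the arm or the gripper's body presses on something with over 40 N, if the wrist force passes 120 N, or if a joint passes its speed limit or range.

### The arm

A 7-joint arm with a two-finger parallel gripper is mounted at the origin on a cart in front of the work surface, level with it; the furniture and walls round the work are solid. World frame = base frame: x ahead of the robot, y to its left, z up, the work surface at z = 0. Lengths are in m, angles in rad, forces in N, time in s.
With the tool pointing down it reaches from about 0.4 to 0.85 m from the base axis. Payload 4.5 kg.
Tool frame: the origin (TCP) lies on the mounting face of the last link; the fingertips stand 166 mm ahead of it and the grasp point (between the pads) lies 147 mm ahead of it; z points along the fingers, y is the line along which they close (so a half turn about z gives the same grasp; the last joint's range is limited). The gripper opens to 88 mm and grips with 3 to 60 N. Pads are 18 mm wide; open, the fingers measure 123 mm over their backs; the gripper's body (75 mm by 187 mm) begins 45 mm behind the grasp point.
Start: joints at [0.034, 0.689, -0.195, 1.565, 0.157, 0.902, -0.215], TCP at [0.625, 0, 0.405] pointing down, gripper open.
Joint ranges: [-3.01, 3.01], [-0.46, 2.08], [-1.47, 1.51], [0.13, 2.56], [-1, 4.14], [0.04, 2.09], [-2.66, 2.66]. Speed limits (rad/s): [2.57, 2.57, 3.14, 3.14, 3.14, 3.14, 3.14].

### API

Orientations are given as [roll, pitch, yaw] about the fixed x, y, z axes, in that order (R = Rz(yaw) Ry(pitch) Rx(roll)).
In Python, from bench import bot, viewer, nets gives the robot as it stands.
- The arm moves only by the shell command python3 -m inch 'ROWS' [FORCE]. ROWS is a JSON object of lists of equal length, an entry for each row: "jaw": the finger opening in m, from 0 to 0.0881; "xyz": the shift along the tool's x, y, z in m, a list of three; "yaw": the turn about the tool's z in rad. A call has exactly 5 rows; each row shifts and turns the commanded pose from where the row before left it, along the tool's axes as they then stand; what a row does not reach is not made up. A row lasts 1/8 s, in which the tool goes at most 62.5 mm and 10.7 degrees, less where a joint would pass 70% of its speed; a pose out of reach is approached as far as the arm can. A call with a gripper value outside its range is refused whole. The fingers move at their own pace and stop on an object; FORCE is the grip in N (left out, the last holds). Time passes only in rows, so rows that do not move let the fingers close, or fill a call up. It gives the time, the measured TCP pose, the force, the opening and the grip force at its end, in the units of the state.
- bot.read_state(): the state, without advancing time (a new reading comes with each control period).
- viewer.camera(name): name is "scene" or "side" or "wrist"; returns a dict with "image" (400x640x3 uint8, red, green, blue), "z_map" (400x640 float32, m along the optical axis (not along the pixel's ray), 0 where there is no reading), "intrinsics" (3x3 intrinsics, pixels), "origin" and "attitude" of the camera in the world; the wrist camera has in their place "T_tool_cam" (4x4, takes a point from camera to tool coordinates, whose origin is the TCP and whose axes are the flange's). Camera axes: x right, y up, looking along -z (the intrinsics and any distortion apply to the point x, -y, -z); pixel columns grow to the right and rows downward; lengths in m; the calibration is good to about 2 mm. The wrist camera is an equidistant fisheye: a pixel r from the principal point sees the ray r / f radians off the axis. A picture is of the moment at which its call begins: read the wrist's pose just before it.
- bot.sign_off(): hands the job in; it is judged then, once.
Trained networks look in a picture, given as the dict that the camera call returned (one of the last four; its "shot" number tells which), for a name from the list of things; names that differ only in an ending like _2 or _b are one class to them, and where a whole thing is asked for, a point or a joint stands for the part that bears it (a point fixed in the world has none). Each returns a list of dicts, best first, with "conf" (0 to 1); they miss things now and then, are a little off and sometimes report something else, mostly with a low value. They report only what shows in the picture. A call takes as long as a camera call.
- nets.search_frame(picture, target): "location" ([row, column] in pixels, amid what is visible of it).
- nets.outline_of(picture, target): "mask" (400x640 bool, what is visible of it) and "location" ([row, column] in pixels, amid what is visible of it).
- nets.mark_of(picture, target): "location" ([row, column] in pixels: a listed point, or the origin of a listed thing).
The state is a dict: "clock": time; "q": joint angles; "joint_vel": joint speeds; "joint_efforts": joint torques, N m; "tcp_pos": TCP position; "orientation": TCP orientation; "wrist_force": force on the tool from outside, world axes, zero at the start; "moment": the same for the moment, N m; "gripper_width": opening from 0.0 (shut) to 1.0 (fully open); "grasp_force": force on a finger pad.
Only numpy, scipy, OpenCV 4.12 (cv2) and the standard library are available. Lean on these libraries where they do the work, as an engineer would, in place of code of your own. Each camera call takes 0.05 s, during which the arm holds its last target. There are 200 camera calls.

## Working session

There is one attempt and no reset: what is moved stays moved. The work goes in short steps, Python scripts to look and compute and a shell command to move; the robot and the scene stay as the last step left them, time stands still between calls to the robot, and variables do not carry over. Pictures are saved under pics/ and viewed, at most 10 in all, crops included, and the job is handed in when it is done.

```bash
ls; mkdir -p pics; cat > h.py <<'E'
import numpy as np, cv2
from scipy.spatial.transform import Rotation as Ro
from bench import bot, viewer, nets
def att(a):
    a=np.array(a); return a if a.shape==(3,3) else Ro.from_euler('xyz',a).as_matrix()
def shot(n):
    s=bot.read_state(); p=viewer.camera(n); p['n']=n
    if n=='wrist':
        T=np.eye(4);T[:3,:3]=att(s['orientation']);T[:3,3]=s['tcp_pos'];p['T']=T@np.array(p['T_tool_cam'])
    else:
        T=np.eye(4);T[:3,:3]=att(p['attitude']);T[:3,3]=p['origin'];p['T']=T
    return p
def ray(p,rc):
    K=np.array(p['intrinsics']);x=(rc[1]-K[0,2])/K[0,0];y=(rc[0]-K[1,2])/K[1,1]
    if p['n']=='wrist':
        r=np.hypot(x,y);k=np.sin(r)/max(r,1e-9);d=np.array([x*k,-y*k,-np.cos(r)])
    else: d=np.array([x,-y,-1.])
    return p['T'][:3,:3]@d,p['T'][:3,3]
def atz(p,rc,z):
    d,o=ray(p,rc);return o+d*(z-o[2])/d[2]
def dep(p,rc):
    r,c=int(round(rc[0])),int(round(rc[1]));w=p['z_map'][max(r-1,0):r+2,max(c-1,0):c+2];w=w[w>0]
    d,o=ray(p,rc);dc=p['T'][:3,:3].T@d
    return o+d*(np.median(w)/-dc[2]) if len(w) else None
def save(p,f): cv2.imwrite('pics/'+f,p['image'][:,:,::-1])
E
python3 - <<'E'
from h import *
np.set_printoptions(precision=3,suppress=True)
for n in('scene','side','wrist'):
    p=shot(n);save(p,n+'0.png');print(n,p['T'][:3,3],np.array(p['intrinsics'])[0],[k for k in p])
    for t in['bar_a_center','bar_a_plug','bar_b_center','bar_b_plug','spare_strip_center','board_rack','test_jig','nest_left','nest_right','clamp_hinge','clamp_grip']:
        for m in nets.mark_of(p,t)[:2]:print(t,round(m['conf'],2),np.round(m['location']),dep(p,m['location']))
print(bot.read_state())
E
```

```text
pics
scene [0.039 0.521 0.41 ] [394.726   0.    324.947] ['image', 'z_map', 'intrinsics', 'origin', 'attitude', 'shot', 'n', 'T']
bar_a_center 0.83 [216. 370.] [ 0.451 -0.138  0.008]
bar_a_center 0.61 [247. 378.] [ 0.374 -0.051 -0.001]
bar_a_plug 0.68 [217. 357.] [ 0.471 -0.116  0.007]
bar_b_center 0.7 [182. 399.] [ 0.473 -0.304  0.027]
bar_b_center 0.65 [201. 297.] [ 0.632 -0.098  0.006]
bar_b_plug 0.81 [176. 390.] [ 0.508 -0.316  0.032]
board_rack 0.74 [192. 396.] [ 0.45  -0.248  0.028]
test_jig 0.56 [238. 300.] [0.509 0.026 0.005]
test_jig 0.28 [191. 391.] [ 0.462 -0.246  0.026]
nest_left 0.84 [242. 287.] [0.52  0.052 0.006]
nest_right 0.65 [227. 305.] [ 0.532 -0.015  0.006]
clamp_hinge 0.59 [222. 262.] [0.583 0.059 0.031]
clamp_hinge 0.5 [313. 309.] [ 0.357  0.173 -0.002]
clamp_grip 0.58 [216. 291.] [0.524 0.033 0.053]
side [0.344 0.819 0.723] [423.089   0.    323.153] ['image', 'z_map', 'intrinsics', 'origin', 'attitude', 'shot', 'n', 'T']
bar_a_center 0.78 [201. 358.] [ 0.461 -0.163  0.003]
bar_a_center 0.26 [298. 378.] [0.357 0.179 0.003]
bar_a_plug 0.65 [213. 351.] [ 0.469 -0
[... 1423 characters left out ...]
0.517 0.003 0.006]
nest_right 0.39 [146. 224.] [0.517 0.033 0.055]
clamp_hinge 0.62 [128. 291.] [0.59  0.049 0.032]
clamp_grip 0.87 [144. 223.] [0.515 0.036 0.054]
clamp_grip 0.66 [129. 287.] [0.586 0.048 0.034]
{'clock': 1.8, 'q': array([ 0.034,  0.689, -0.195,  1.565,  0.157,  0.903, -0.215]), 'joint_vel': array([-0.002,  0.001,  0.001,  0.   , -0.   ,  0.001, -0.   ]), 'joint_efforts': array([ -0.001, -52.749,  -1.267, -15.374,  -0.052,  -0.001,   0.   ]), 'tcp_pos': array([0.625, 0.   , 0.405]), 'orientation': array([ 3.142, -0.   ,  1.571]), 'wrist_force': array([-0.499, -0.132,  0.312]), 'moment': array([-0.005,  0.046,  0.001]), 'grasp_force': 0.0, 'gripper_width': 1.0024003663470156}
```

View pics/side0.png

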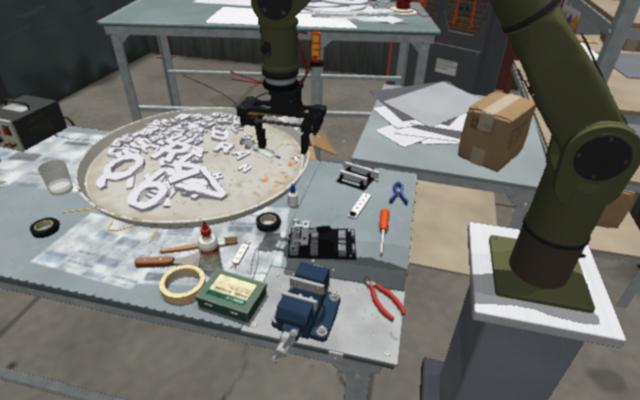

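View pics/wrist0.png

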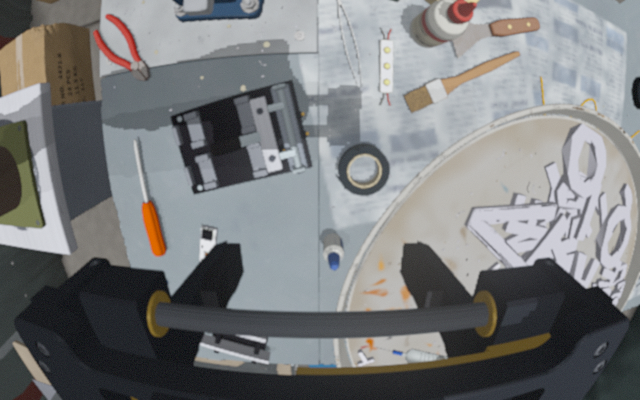

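```bash
python3 -m inch '{"jaw":[0.088,0.088,0.088,0.088,0.088],"xyz":[[-0.03,-0.04,0],[-0.03,-0.04,0],[-0.02,-0.04,0],[0,0,0],[0,0,0]],"yaw":[0,0,0,0,0]}'
cat > look.py <<'E'
from h import *
np.set_printoptions(precision=3,suppress=True)
import sys
p=shot('wrist');save(p,sys.argv[1]);np.save('last.npy',p,allow_pickle=True)
for a in sys.argv[2:]:
    t,z=a.split(':')
    for m in nets.mark_of(p,t)[:2]:print(t,round(m['conf'],2),np.round(m['location']),atz(p,m['location'],float(z)),dep(p,m['location']))
s=bot.read_state();print(s['clock'],s['tcp_pos'],s['orientation'],s['wrist_force'])
E
python3 look.py w1.png test_jig:0.01 nest_left:0.016 nest_right:0.016 clamp_hinge:0.03 clamp_grip:0.042 bar_a_center:0.008 bar_a_plug:0.014
```

```text
clock: 2.42
tcp_pos: [0.5058, -0.0796, 0.4051]
orientation: [3.14, -0.0, 1.571]
wrist_force: [0.5, -0.2, -0.3]
gripper_width: 0.995
grasp_force: 0.0
test_jig 0.68 [ 75. 325.] [0.511 0.031 0.01 ] [0.51  0.027 0.055]
nest_left 0.72 [ 52. 318.] [0.502 0.059 0.016] [0.502 0.06  0.006]
nest_left 0.22 [183. 287.] [ 0.463 -0.1    0.016] [ 0.463 -0.101  0.014]
nest_right 0.66 [ 95. 332.] [0.519 0.006 0.016] [0.519 0.006 0.006]
clamp_hinge 0.7 [ 63. 392.] [0.586 0.046 0.03 ] [0.585 0.046 0.033]
clamp_hinge 0.67 [ 74. 326.] [0.512 0.03  0.03 ] [0.511 0.028 0.055]
clamp_grip 0.58 [ 72. 325.] [0.51  0.032 0.042] [0.51  0.031 0.055]
bar_a_center 0.84 [212. 280.] [ 0.452 -0.143  0.008] [ 0.452 -0.143  0.008]
bar_a_plug 0.61 [181. 288.] [ 0.464 -0.099  0.014] [ 0.464 -0.099  0.014]
2.825 [ 0.505 -0.08   0.405] [ 3.141 -0.     1.571] [-0.419  0.14  -0.786]
```

```bash
python3 -m inch '{"jaw":[0.088,0.088,0.088,0.088,0.088],"xyz":[[-0.06,0,0],[-0.06,0,0],[-0.06,0,0],[-0.06,0,0],[0,0,0]],"yaw":[0,0,0,0,0]}'
python3 look.py w2.png bar_a_center:0.008 bar_a_plug:0.014 bar_b_center:0.021 bar_b_plug:0.021 spare_strip_center:0.021 board_rack:0
```

```text
clock: 3.45
tcp_pos: [0.5032, -0.3261, 0.4041]
orientation: [-3.141, 0.004, 1.561]
wrist_force: [-0.2, 0.3, -0.8]
gripper_width: 0.995
grasp_force: 0.0
bar_a_center 0.63 [ 19. 276.] [ 0.45  -0.146  0.008] [ 0.45  -0.146  0.008]
bar_b_center 0.68 [153. 297.] [ 0.474 -0.31   0.021] [ 0.475 -0.308  0.032]
bar_b_plug 0.89 [171. 340.] [ 0.525 -0.332  0.021] [ 0.525 -0.33   0.029]
spare_strip_center 0.73 [110. 315.] [ 0.496 -0.259  0.021] [ 0.496 -0.259  0.031]
board_rack 0.98 [131. 310.] [ 0.488 -0.286  0.   ] [ 0.489 -0.285  0.006]
3.8 [ 0.506 -0.318  0.405] [ 3.141 -0.001  1.574] [ 0.223 -0.333  0.005]
```

View pics/w1.png

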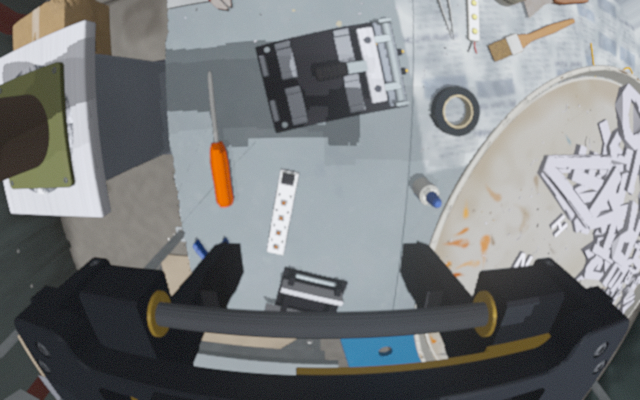

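View pics/w2.png

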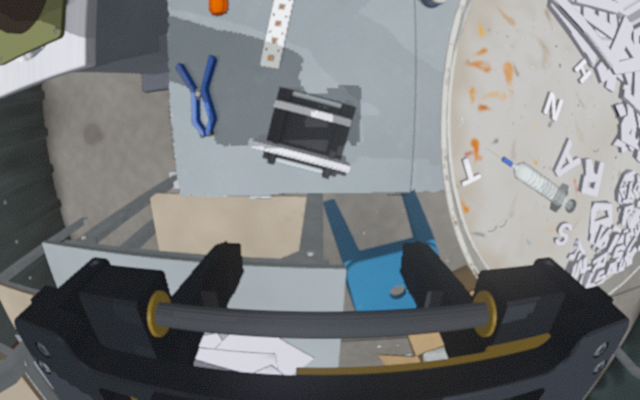

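```bash
python3 - <<'E'
from h import *
np.set_printoptions(precision=3,suppress=True)
p=np.load('last.npy',allow_pickle=True).item()
a=cv2.resize(p['image'][80:185,240:365],None,fx=4.8,fy=4.8,interpolation=cv2.INTER_CUBIC)
cv2.imwrite('pics/c2.png',a[:,:,::-1])
# jig corners from w1 pose
T=np.eye(4);T[:3,:3]=att([3.141,0,1.571]);T[:3,3]=[.505,-.08,.405];q=dict(p);q['T']=T@np.array(p['T_tool_cam'])
c=[atz(q,x,.006) for x in[(45,256),(18,387),(105,408),(131,275)]];print(np.array(c))
c=np.array(c)[:,:2];print('mid',c.mean(0));
for v in(c[1]-c[0],c[2]-c[3],c[0]-c[3],c[1]-c[2]):print(np.linalg.norm(v),np.arctan2(v[1],v[0]))
for m in[(170,287),(252,275),(178,290)]:print(atz(q,m,.008))
E
```

```text
[[ 0.426  0.071  0.006]
 [ 0.584  0.106  0.006]
 [ 0.612 -0.003  0.006]
 [ 0.448 -0.037  0.006]]
mid [0.517 0.034]
0.1623026318715863 0.21862096028184216
0.16763751536971766 0.20674247181717698
0.11032806575078444 1.7711089921751395
0.1123493800222377 1.8188231201857281
[ 0.462 -0.087  0.008]
[ 0.44  -0.203  0.008]
[ 0.465 -0.097  0.008]
```

View pics/c2.png

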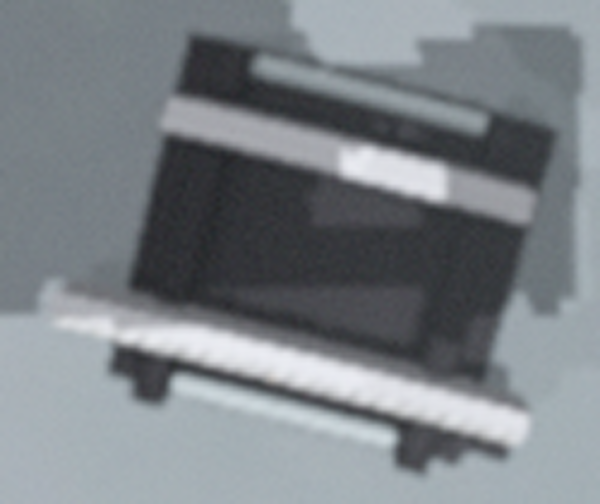

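```bash
python3 -m inch '{"jaw":[0.088,0.088,0.088,0.088,0.088],"xyz":[[0.06,0,0],[0.06,0,0],[0.06,0,0],[0.06,0,0],[0.06,0,0]],"yaw":[0,0,0,0,0]}' >/dev/null
python3 -m inch '{"jaw":[0.088,0.088,0.088,0.088,0.088],"xyz":[[0.03,0,0.03],[0.02,0,0.03],[0,0,0.03],[0,0,0],[0,0,0]],"yaw":[0,0,0.18,0.18,0.18]}' >/dev/null
python3 -m inch '{"jaw":[0.06,0.06,0.06,0.06,0.06],"xyz":[[0,0,0],[0,0,0],[0,0,0],[0,0,0],[0,0,0]],"yaw":[0.18,0.18,0.18,0.18,0.096]}'
python3 look.py w3.png test_jig:0.01 nest_left:0.016 nest_right:0.016 clamp_hinge:0.03 clamp_grip:0.047; python3 -c "
from h import *
print(bot.read_state()['q'])"
```

```text
clock: 5.68
tcp_pos: [0.5049, 0.0312, 0.315]
orientation: [-3.141, -0.001, 0.213]
wrist_force: [-0.4, 0.2, 1.4]
gripper_width: 0.684
grasp_force: 0.0
test_jig 0.86 [180. 322.] [0.51  0.031 0.01 ] [0.522 0.034 0.054]
nest_left 0.79 [180. 292.] [0.506 0.059 0.016] [0.503 0.059 0.006]
nest_left 0.34 [ 87. 485.] [ 0.639 -0.102  0.016] [ 0.638 -0.097  0.025]
nest_right 0.73 [178. 354.] [0.521 0.003 0.016] [0.518 0.002 0.006]
clamp_hinge 0.86 [ 99. 322.] [0.585 0.048 0.03 ] [0.585 0.048 0.034]
clamp_grip 0.94 [189. 325.] [0.514 0.03  0.047] [0.516 0.03  0.054]
clamp_grip 0.43 [  8. 233.] [0.648 0.134 0.047] [ 0.66   0.151 -0.001]
5.975 [0.505 0.03  0.315] [-3.141 -0.     0.217] [ 0.663 -0.24  -0.53 ]
[-0.27258893  0.69148949  0.198435    2.01897773 -0.28950651  0.4571894
 -1.21178899]
```

View pics/w3.png

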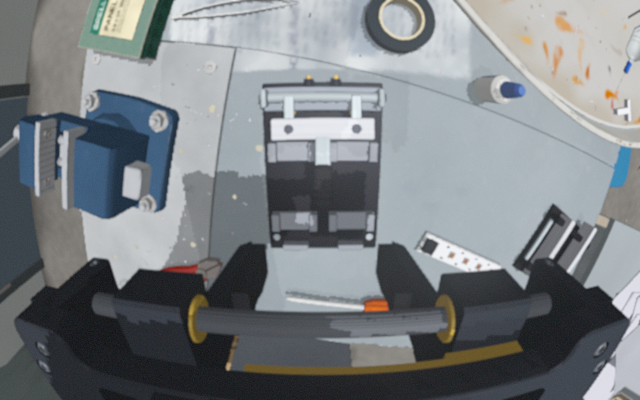

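```bash
python3 - <<'E'
from h import *
np.set_printoptions(precision=4,suppress=True)
p=np.load('last.npy',allow_pickle=True).item()
def pr(n,a,b,z):
    A,B=atz(p,a,z),atz(p,b,z);v=B-A;print(n,(A+B)/2,np.linalg.norm(v),np.arctan2(v[1],v[0])-np.pi/2)
pr('pin',(97,385),(97,262),.03);pr('front',(245,378),(245,270),.006);pr('crossbar',(128,376),(128,270),.05)
print(p['T'][:3,:3],p['T'][:3,3])
for c in [(140,323),(165,323),(180,323),(195,323)]: print(c,dep(p,c))
m=nets.outline_of(p,'clamp_grip')[0];r,c=np.where(m['mask']);print(m['conf'],r.min(),r.max(),c.min(),c.max())
E
```

```text
pin [0.5884 0.0471 0.03  ] 0.104624524642949 0.21456638814136886
front [0.4406 0.0142 0.006 ] 0.11429650682851257 0.21281988033377797
crossbar [0.5637 0.0423 0.05  ] 0.08429548328579252 0.21400043922534162
[[ 0.2115  0.925   0.3156]
 [-0.9774  0.2006  0.067 ]
 [-0.0014 -0.3226  0.9465]] [0.5871 0.0484 0.2949]
(140, 323) [0.5526 0.0399 0.0422]
(165, 323) [0.5339 0.0359 0.0509]
(180, 323) [0.5225 0.0334 0.0541]
(195, 323) [0.5104 0.0308 0.0552]
0.77 91 207 268 377
```

```bash
python3 -m inch '{"jaw":[0.05,0.05,0.05,0.0,0.0],"xyz":[[0.009,0,0.05],[0,0,0.05],[0,0,0.018],[0,0,0],[0,0,0]],"yaw":[0,0,0,0,0]}' 25
python3 -m inch '{"jaw":[0,0,0,0,0],"xyz":[[0,0,0],[0,0,0],[0,0,0],[0,0,0],[0,0,0]],"yaw":[0,0,0,0,0]}'
```

```text
clock: 6.65
tcp_pos: [0.5144, 0.0318, 0.1981]
orientation: [3.141, -0.002, 0.215]
wrist_force: [0.4, 0.2, 0.9]
gripper_width: 0.367
grasp_force: 0.0
clock: 7.28
tcp_pos: [0.5141, 0.0322, 0.1969]
orientation: [-3.141, -0.001, 0.215]
wrist_force: [0.8, 1.6, 1.6]
gripper_width: 0.175
grasp_force: 25.0
```

```bash
python3 -m inch '{"jaw":[0,0,0,0,0],"xyz":[[0.0045,0,-0.0127],[0.0067,0,-0.0117],[0.0087,0,-0.0103],[0.0104,0,-0.0086],[0.0118,0,-0.0066]],"yaw":[0,0,0,0,0]}'
python3 -m inch '{"jaw":[0,0,0,0,0],"xyz":[[0.0127,0,-0.0044],[0.0133,0,-0.002],[0.0135,0,0.0004],[0.011,0,0.0022],[0.0099,0,0.0035]],"yaw":[0,0,0,0,0]}'
```

```text
clock: 7.9
tcp_pos: [0.5516, 0.0403, 0.2457]
orientation: [-3.14, 0.011, 0.214]
wrist_force: [-5.4, -1.6, 0.2]
gripper_width: 0.18
grasp_force: 25.0
clock: 8.52
tcp_pos: [0.6131, 0.0539, 0.2469]
orientation: [-3.141, 0.004, 0.215]
wrist_force: [-2.5, 0.9, 4.7]
gripper_width: 0.179
grasp_force: 25.0
```

```bash
python3 -m inch '{"jaw":[0.05,0.05,0.05,0.05,0.05],"xyz":[[0,0,0],[0,0,0],[0,0,0],[0,0,-0.05],[0,0,-0.06]],"yaw":[0,0,0,0,0]}' >/dev/null
python3 -m inch '{"jaw":[0.06,0.06,0.06,0.06,0.06],"xyz":[[-0.06,0,0],[-0.06,0,0],[-0.01,0,0],[0,0,0],[0,0,0]],"yaw":[0,0,0,0,0]}'
python3 look.py w4.png nest_left:0.016 nest_right:0.016 clamp_hinge:0.03 clamp_grip:0.098
```

```text
clock: 9.78
tcp_pos: [0.4887, 0.0265, 0.3571]
orientation: [3.141, -0.003, 0.216]
wrist_force: [-0.1, -0.4, -0.6]
gripper_width: 0.676
grasp_force: 0.0
nest_left 0.62 [156. 294.] [0.506 0.059 0.016] [0.504 0.059 0.006]
nest_right 0.55 [151. 350.] [0.522 0.003 0.016] [0.521 0.002 0.006]
clamp_hinge 0.57 [ 82. 324.] [0.587 0.045 0.03 ] [0.587 0.045 0.034]
clamp_grip 0.88 [ 39. 319.] [0.615 0.056 0.098] [0.612 0.055 0.115]
clamp_grip 0.66 [152. 322.] [0.529 0.035 0.098] [0.513 0.031 0.006]
10.025 [0.488 0.026 0.357] [ 3.141 -0.001  0.215] [-0.601  0.539 -0.381]
```

View pics/w4.png

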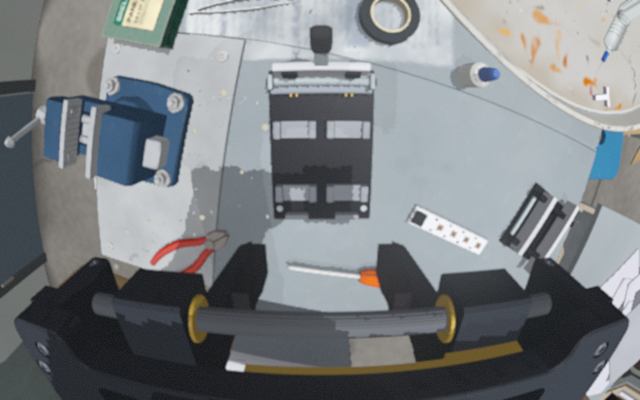

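```bash
python3 - <<'E'
from h import *
np.set_printoptions(precision=4,suppress=True)
p=np.load('last.npy',allow_pickle=True).item()
R=np.array([.977,.2134]);L=np.array([-.2134,.977])
a=[atz(p,c,.012) for c in[(129,294),(129,347),(195,296),(195,347)]];print(np.array(a))
f=(a[0]+a[1])/2;b=(a[2]+a[3])/2;print('saddle dist',np.linalg.norm(f-b),'mid(x=-7)',(f+b)/2,'origin',((f+b)/2)[:2]+.007*R)
# white bar a mask near
im=cv2.GaussianBlur(p['image'],(3,3),0);m=nets.outline_of(p,'bar_a_center');
for k in m[:2]:
    pts=np.argwhere(k['mask']);W=np.array([atz(p,c,.008)[:2] for c in pts]).astype(np.float32)
    print(k['conf'],len(pts),cv2.minAreaRect(W*1000))
for t in('bar_a_center','bar_a_plug'):
    for k in nets.mark_of(p,t)[:1]:print(t,k['conf'],k['location'],atz(p,k['location'],.008 if 'c' in t[5:6] else .014))
E
```

```text
[[ 0.5326  0.0651  0.012 ]
 [ 0.5445  0.0108  0.012 ]
 [ 0.4615  0.0489  0.012 ]
 [ 0.4736 -0.0062  0.012 ]]
saddle dist 0.07287794577953999 mid(x=-7) [0.5031 0.0297 0.012 ] origin [0.5099 0.0311]
0.71 1505 ((455.1343078613281, -143.7284698486328), (120.18673706054688, 24.77206039428711), 77.80551147460938)
0.32 666 ((364.8088073730469, -18.074420928955078), (26.105525970458984, 114.99649810791016), 9.003881454467773)
bar_a_center 0.88 [231.4, 450.7] [ 0.4566 -0.1426  0.014 ]
bar_a_plug 0.69 [222.5, 418.3] [ 0.4595 -0.0967  0.014 ]
```

```bash
python3 -m inch '{"jaw":[0.06,0.06,0.06,0.06,0.06],"xyz":[[-0.024,0.055,0],[-0.024,0.055,0],[-0.0234,0.055,0],[0,0,0.02],[0,0,0.02]],"yaw":[0,0,0,-0.18,-0.18]}' >/dev/null
python3 -m inch '{"jaw":[0.06,0.06,0.06,0.06,0.06],"xyz":[[0,0,0.02],[0,0,0.02],[0,0,0.02],[0,0,0],[0,0,0]],"yaw":[-0.18,-0.18,-0.18,-0.18,-0.063]}'
python3 - <<'E'
from h import *
np.set_printoptions(precision=4,suppress=True)
p=shot('wrist');save(p,'w5.png')
for k in nets.outline_of(p,'bar_a_center')[:2]:
    pts=np.argwhere(k['mask']);W=np.array([atz(p,c,.008)[:2] for c in pts]).astype(np.float32)
    print(k['conf'],pts.min(0),pts.max(0),cv2.minAreaRect(W*1000))
s=bot.read_state();print(s['tcp_pos'],s['orientation'],s['clock'])
E
```

```text
clock: 11.42
tcp_pos: [0.4525, -0.1505, 0.2567]
orientation: [-3.141, -0.0, 1.359]
wrist_force: [-0.5, -0.5, 0.9]
gripper_width: 0.678
grasp_force: 0.0
0.75 [124 306] [265 338] ((453.5052795410156, -145.7686767578125), (117.91200256347656, 24.167728424072266), 77.7052230834961)
0.3 [341 320] [363 415] ((467.9162292480469, -323.25347900390625), (35.93448257446289, 108.3162612915039), 72.98460388183594)
[ 0.4525 -0.1505  0.2571] [ 3.141  -0.0001  1.3564] 11.525
```

```bash
python3 -m inch '{"jaw":[0.06,0.06,0.06,0.0,0.0],"xyz":[[0,0,0.045],[0,0,0.035],[0,0,0.009],[0,0,0],[0,0,0]],"yaw":[0,0,0,0,0]}' 25
python3 -m inch '{"jaw":[0,0,0,0,0],"xyz":[[0,0,0],[0,0,0],[0,0,0],[0,0,-0.005],[0,0,-0.04]],"yaw":[0,0,0,0,0]}'
```

```text
clock: 12.15
tcp_pos: [0.4527, -0.1505, 0.1689]
orientation: [3.14, 0.0, 1.357]
wrist_force: [0.8, -0.6, 0.6]
gripper_width: 0.477
grasp_force: 0.0
clock: 12.78
tcp_pos: [0.4518, -0.15, 0.2119]
orientation: [-3.137, -0.0, 1.358]
wrist_force: [0.6, -0.5, 0.3]
gripper_width: 0.268
grasp_force: 25.0
```

```bash
python3 -m inch '{"jaw":[0,0,0,0,0],"xyz":[[0,0,-0.04],[0.055,0.009,0],[0.055,0.009,0],[0.0522,0.0082,0],[0,0,0]],"yaw":[0,0,0,0,0.18]}' >/dev/null
python3 -m inch '{"jaw":[0,0,0,0,0],"xyz":[[0,0,0],[0,0,0],[0,0,0],[0,0,0],[0,0,0]],"yaw":[0.18,0.18,0.18,0.18,0.18]}' >/dev/null
python3 -m inch '{"jaw":[0,0,0,0,0],"xyz":[[0,0,0],[0,0,0],[0,0,0],[0,0,0],[0,0,0]],"yaw":[0.063,0,0,0,0]}'
python3 look.py w6.png nest_left:0.016 nest_right:0.016 bar_a_plug:0.097 bar_a_center:0.09
```

```text
clock: 14.65
tcp_pos: [0.5122, 0.0026, 0.253]
orientation: [-3.141, -0.0, 0.215]
wrist_force: [0.0, 0.1, -0.4]
gripper_width: 0.266
grasp_force: 25.0
nest_left 0.57 [207. 247.] [0.503 0.058 0.016] [0.499 0.06  0.006]
bar_a_plug 0.69 [162. 321.] [0.566 0.014 0.097] [0.566 0.014 0.098]
bar_a_plug 0.15 [361. 480.] [ 0.451 -0.13   0.097] [ 0.543 -0.034  0.184]
bar_a_center 0.68 [291. 573.] [ 0.515 -0.195  0.09 ] [ 0.562 -0.067  0.175]
bar_a_center 0.66 [251. 320.] [0.518 0.004 0.09 ] [0.52  0.004 0.093]
14.9 [0.512 0.003 0.253] [-3.142 -0.     0.215] [-0.051  0.025 -0.48 ]
```

View pics/w6.png

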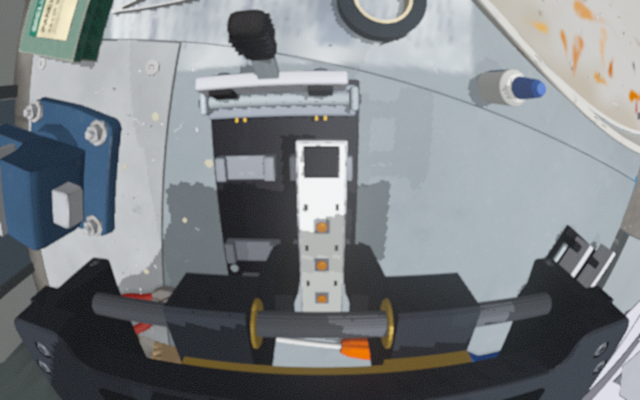

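```bash
python3 -m inch '{"jaw":[0,0,0,0,0],"xyz":[[0,0,0.04],[0,0,0.02],[0,0,0.006],[0,0,0.006],[0,0,0]],"yaw":[0,0,0,0,0]}'
```

```text
clock: 15.52
tcp_pos: [0.5124, 0.0026, 0.1812]
orientation: [3.141, -0.001, 0.215]
wrist_force: [-0.1, 0.3, 0.1]
gripper_width: 0.264
grasp_force: 25.0
```

```bash
python3 -m inch '{"jaw":[0.04,0.04,0.04,0.04,0.04],"xyz":[[0,0,0.001],[0,0,0],[0,0,0],[0,0,-0.05],[0,0,-0.06]],"yaw":[0,0,0,0,0]}'
python3 - <<'E'
from h import *
np.set_printoptions(precision=4,suppress=True)
p=shot('wrist');save(p,'w7.png');np.save('last.npy',p,allow_pickle=True)
for k in nets.outline_of(p,'bar_a_center')[:2]:
    pts=np.argwhere(k['mask']);W=np.array([atz(p,c,.02)[:2] for c in pts]).astype(np.float32)
    print(k['conf'],pts.min(0),pts.max(0),cv2.minAreaRect(W*1000))
for k in nets.mark_of(p,'bar_a_plug')[:1]:print(k,atz(p,k['location'],.026),dep(p,k['location']))
for k in nets.mark_of(p,'nest_right')[:1]:print(k,atz(p,k['location'],.016))
for c in [(170,320)]: print(dep(p,c))
s=bot.read_state();print(s['tcp_pos'],s['orientation'],s['clock'])
cv2.imwrite('pics/c7.png',cv2.resize(p['image'][60:310,180:440],None,fx=2.3,fy=2.3)[:,:,::-1])
E
```

```text
clock: 16.15
tcp_pos: [0.5119, 0.0027, 0.2904]
orientation: [-3.141, 0.002, 0.215]
wrist_force: [1.3, 0.8, 0.5]
gripper_width: 0.456
grasp_force: 0.0
0.58 [120 306] [251 336] ((517.5623779296875, 3.7142105102539062), (117.5171890258789, 25.165109634399414), 12.575660705566406)
{'location': [130.6, 320.7], 'conf': 0.9} [0.567  0.0151 0.026 ] [0.5669 0.015  0.0253]
{'location': [50.0, 267.9], 'conf': 0.46} [0.623  0.0709 0.016 ]
[0.5345 0.0086 0.0217]
[0.5124 0.0028 0.291 ] [ 3.1413 -0.0025  0.2152] 16.35
```

View pics/c7.png

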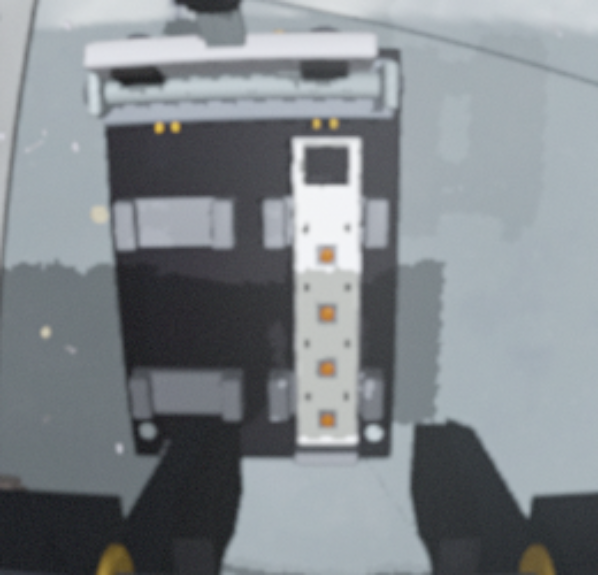

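```bash
python3 -m inch '{"jaw":[0.04,0.04,0.04,0.04,0.04],"xyz":[[-0.0161,0.0502,-0.01],[-0.0161,0.0502,0],[-0.0161,0.0502,0],[-0.0161,0.0502,0],[-0.0161,0.0502,0]],"yaw":[0,0,0,0,0]}' >/dev/null
python3 -m inch '{"jaw":[0.04,0.04,0.04,0.04,0.04],"xyz":[[-0.0161,0.0502,0],[0,0,0],[0,0,0],[0,0,0],[0,0,0]],"yaw":[0,0.155,0.155,0.155,0]}'
python3 - <<'E'
from h import *
np.set_printoptions(precision=4,suppress=True)
p=shot('wrist');save(p,'w8.png');np.save('last.npy',p,allow_pickle=True)
for t in('bar_b_center','spare_strip_center'):
  for k in nets.outline_of(p,t)[:2]:
    pts=np.argwhere(k['mask']);W=np.array([dep(p,c) for c in pts]);T=W[W[:,2]>.029]
    if len(T)<10: print(t,k['conf'],len(pts),k['location']);continue
    print(t,k['conf'],len(pts),len(T),pts.min(0),pts.max(0),cv2.minAreaRect((T[:,:2]*1000).astype(np.float32)),np.median(T,0))
for t in('bar_b_plug','bar_b_center','spare_strip_center','board_rack'):
  for k in nets.mark_of(p,t)[:2]:print(t,round(k['conf'],2),np.round(k['location']),atz(p,k['location'],0 if 'rack' in t else .021),dep(p,k['location']))
s=bot.read_state();print(s['tcp_pos'],s['orientation'],s['clock'],s['q'])
E
```

```text
clock: 17.6
tcp_pos: [0.4817, -0.3117, 0.2982]
orientation: [-3.141, 0.003, -0.248]
wrist_force: [0.2, -0.9, 0.5]
gripper_width: 0.452
grasp_force: 0.0
bar_b_center 0.89 1526 1302 [128 316] [263 335] ((477.3919372558594, -312.9010009765625), (13.203070640563965, 118.19710540771484), 72.9747543334961) [ 0.4846 -0.3134  0.0327]
spare_strip_center 0.91 1248 890 [144 256] [244 270] ((494.17974853515625, -262.473388671875), (8.678864479064941, 87.96694946289062), 73.4076156616211) [ 0.4951 -0.2628  0.0328]
bar_b_plug 0.69 [142. 331.] [ 0.5237 -0.3308  0.021 ] [ 0.5249 -0.3309  0.0288]
bar_b_center 0.71 [198. 318.] [ 0.4789 -0.3085  0.021 ] [ 0.4827 -0.3097  0.0326]
spare_strip_center 0.73 [196. 261.] [ 0.4928 -0.2595  0.021 ] [ 0.4961 -0.2629  0.0331]
spare_strip_center 0.72 [224.  68.] [ 0.5201 -0.0095  0.021 ] [ 0.5198 -0.0073  0.0193]
board_rack 0.92 [190. 297.] [ 0.4843 -0.2894  0.    ] [ 0.486  -0.2903  0.0061]
[ 0.482  -0.3122  0.2999] [-3.1414 -0.0001 -0.2494] 17.95 [ 0.3354  0.7884  0.2772  1.8286 -0.3655  0.5748 -0.976 ]
```

```bash
python3 -m inch '{"jaw":[0.038,0.038,0.038,0.038,0.0],"xyz":[[-0.0036,0,0.05],[0,0,0.05],[0,0,0.02],[0,0,0.004],[0,0,0]],"yaw":[0.044,0,0,0,0]}' 25
python3 -m inch '{"jaw":[0,0,0,0,0],"xyz":[[0,0,0],[0,0,0],[0,0,0],[0,0,0],[0,0,0]],"yaw":[0,0,0,0,0]}'
python3 -m inch '{"jaw":[0,0,0,0,0],"xyz":[[0,0,-0.02],[0,0,-0.054],[-0.0119,-0.0526,0],[-0.0119,-0.0526,0],[-0.0119,-0.0526,0]],"yaw":[0,0,0,0,0]}'
```

```text
clock: 18.58
tcp_pos: [0.4791, -0.3118, 0.1771]
orientation: [3.141, -0.002, -0.294]
wrist_force: [0.8, -0.6, -0.4]
gripper_width: 0.339
grasp_force: 0.0
clock: 19.2
tcp_pos: [0.479, -0.3115, 0.1769]
orientation: [3.141, -0.002, -0.294]
wrist_force: [0.6, 0.7, 5.9]
gripper_width: 0.087
grasp_force: 25.0
clock: 19.82
tcp_pos: [0.4903, -0.1485, 0.2512]
orientation: [-3.141, -0.002, -0.295]
wrist_force: [0.4, -0.1, -0.2]
gripper_width: 0.088
grasp_force: 25.0
```

```bash
python3 -m inch '{"jaw":[0,0,0,0,0],"xyz":[[0,0,0],[0,0,0.05],[0,0,0.02],[0,0,0.008],[0,0,0.003]],"yaw":[-0.18,0,0,0,0]}'
python3 - <<'E'
from h import *
np.set_printoptions(precision=4,suppress=True)
p=shot('wrist')
for t in('bar_b_center','bar_b_plug'):
  for k in nets.mark_of(p,t)[:2]:print(t,round(k['conf'],2),np.round(k['location']),atz(p,k['location'],.014),dep(p,k['location']))
E
```

```text
clock: 20.45
tcp_pos: [0.4904, -0.1501, 0.1694]
orientation: [3.141, -0.001, -0.114]
wrist_force: [-0.4, -0.0, -0.7]
gripper_width: 0.086
grasp_force: 25.0
bar_b_center 0.81 [270. 317.] [ 0.4904 -0.1487  0.014 ] [ 0.4973 -0.1497  0.0252]
bar_b_center 0.5 [241.  76.] [0.5175 0.0027 0.014 ] [ 0.5202 -0.0052  0.0205]
bar_b_plug 0.71 [175. 336.] [ 0.5388 -0.1628  0.014 ] [ 0.5408 -0.1627  0.0216]
```

```bash
python3 -m inch '{"jaw":[0,0.06,0.06,0.06,0.06],"xyz":[[0,0,0.001],[0,0,0],[0,0,0],[0,0,0],[0,0,-0.01]],"yaw":[0,0,0,0,0]}'
python3 -m inch '{"jaw":[0.06,0.06,0.06,0.06,0.06],"xyz":[[0,0,-0.008],[0,-0.01,0],[0,-0.008,0],[0,-0.005,0],[0,0,0]],"yaw":[0,0,0,0,0]}'
python3 - <<'E'
from h import *
np.set_printoptions(precision=4,suppress=True)
p=shot('wrist')
for t in('bar_b_center','bar_b_plug'):
  for k in nets.mark_of(p,t)[:2]:print(t,round(k['conf'],2),np.round(k['location']),atz(p,k['location'],.014),dep(p,k['location']))
E
```

```text
clock: 21.22
tcp_pos: [0.4899, -0.1499, 0.1778]
orientation: [-3.141, 0.001, -0.114]
wrist_force: [0.7, 0.2, -0.1]
gripper_width: 0.52
grasp_force: 0.0
clock: 21.85
tcp_pos: [0.4929, -0.1264, 0.1857]
orientation: [-3.141, 0.0, -0.113]
wrist_force: [-0.3, -0.7, 0.8]
gripper_width: 0.681
grasp_force: 0.0
bar_b_center 0.77 [251. 364.] [ 0.4912 -0.1507  0.014 ] [ 0.4969 -0.1498  0.0241]
bar_b_plug 0.59 [166. 380.] [ 0.5388 -0.162   0.014 ] [ 0.5409 -0.1606  0.0223]
bar_b_plug 0.2 [32.  6.] [0.6816 0.0876 0.014 ] [ 0.6916  0.1087 -0.0003]
```

Standing stably. Now push it over onto its back.

```bash
python3 -m inch '{"jaw":[0.06,0.06,0.06,0.06,0.06],"xyz":[[0,-0.006,0],[0,-0.006,0],[0,-0.006,0],[0,-0.006,0],[0,0,0]],"yaw":[0,0,0,0,0]}'
cat > fb.py <<'E'
from h import *
np.set_printoptions(precision=4,suppress=True)
import sys
p=shot('wrist');save(p,sys.argv[1]);np.save('last.npy',p,allow_pickle=True)
for k in nets.outline_of(p,'bar_b_center')[:3]:
    pts=np.argwhere(k['mask']);W=np.array([atz(p,c,float(sys.argv[2]))[:2] for c in pts]).astype(np.float32)
    print(round(k['conf'],2),pts.min(0),pts.max(0),cv2.minAreaRect(W*1000))
for t in('bar_b_center','bar_b_plug'):
  for k in nets.mark_of(p,t)[:2]:print(t,round(k['conf'],2),np.round(k['location']),atz(p,k['location'],float(sys.argv[2])),dep(p,k['location']))
s=bot.read_state();print(s['tcp_pos'],s['orientation'],s['clock'])
E
python3 fb.py w9.png .008
```

```text
clock: 22.62
tcp_pos: [0.4957, -0.1025, 0.1859]
orientation: [-3.141, 0.0, -0.113]
wrist_force: [0.3, 0.2, 0.6]
gripper_width: 0.687
grasp_force: 0.0
0.94 [144 350] [311 403] ((498.74468994140625, -134.0274658203125), (24.950803756713867, 107.39419555664062), 83.44825744628906)
0.18 [0 0] [26 45] ((697.9408569335938, 104.96419525146484), (73.73271942138672, 21.440887451171875), 63.74762725830078)
bar_b_center 0.91 [247. 371.] [ 0.4933 -0.1314  0.008 ] [ 0.4931 -0.1315  0.0077]
bar_b_plug 0.55 [163. 381.] [ 0.5417 -0.1396  0.008 ] [ 0.5432 -0.1385  0.0144]
bar_b_plug 0.54 [227. 563.] [ 0.4854 -0.2752  0.008 ] [ 0.4953 -0.2581  0.0246]
[ 0.4955 -0.1036  0.1859] [ 3.1413 -0.0001 -0.1146] 22.825
```

```bash
python3 -m inch '{"jaw":[0.06,0.06,0.06,0.06,0.06],"xyz":[[0,0,-0.05],[-0.0067,0.0293,-0.02],[0,0,0.05],[0,0,0.03],[0,0,0.008]],"yaw":[0,0,0,0,0]}' 25
python3 -m inch '{"jaw":[0,0,0,0,0],"xyz":[[0,0,0],[0,0,0],[0,0,0],[0,0,0],[0,0,0]],"yaw":[0,0,0,0,0]}'
python3 -m inch '{"jaw":[0,0,0,0,0],"xyz":[[0,0,-0.035],[0,0,-0.05],[0,0,0],[0,0,0],[0,0,0]],"yaw":[0,0,-0.165,-0.165,0]}'
python3 fb.py w10.png .093
```

```text
clock: 23.45
tcp_pos: [0.4849, -0.1318, 0.1666]
orientation: [-3.141, 0.003, -0.115]
wrist_force: [0.7, -0.1, 0.4]
gripper_width: 0.681
grasp_force: 0.0
clock: 24.08
tcp_pos: [0.4857, -0.1316, 0.1684]
orientation: [3.141, -0.001, -0.114]
wrist_force: [0.1, 0.9, 4.1]
gripper_width: 0.267
grasp_force: 25.0
clock: 24.7
tcp_pos: [0.4854, -0.1316, 0.253]
orientation: [-3.141, -0.0, 0.214]
wrist_force: [-0.2, 0.4, -1.0]
gripper_width: 0.266
grasp_force: 25.0
0.82 [136 296] [311 347] ((502.2724304199219, -128.364501953125), (98.12639617919922, 23.780160903930664), 12.460851669311523)
bar_b_center 0.84 [254. 318.] [ 0.491 -0.129  0.093] [ 0.4908 -0.1291  0.0925]
bar_b_plug 0.6 [162. 320.] [ 0.5381 -0.1196  0.093 ] [ 0.5393 -0.1194  0.0986]
[ 0.4855 -0.1316  0.2527] [-3.1415  0.0005  0.2138] 24.9
```

```bash
python3 -m inch '{"jaw":[0,0,0,0,0],"xyz":[[0.0137,-0.0454,0],[0.0137,-0.0454,0],[0.0137,-0.0454,0],[0.0138,-0.0454,0],[0,0,0]],"yaw":[0,0,0,0,0]}'
python3 -m inch '{"jaw":[0,0,0,0,0],"xyz":[[0,0,0],[0,0,0.04],[0,0,0.02],[0,0,0.006],[0,0,0.006]],"yaw":[0,0,0,0,0]}'
```

```text
clock: 25.52
tcp_pos: [0.5003, 0.0625, 0.2525]
orientation: [-3.139, -0.0, 0.223]
wrist_force: [0.1, -0.1, -0.7]
gripper_width: 0.269
grasp_force: 25.0
clock: 26.15
tcp_pos: [0.5005, 0.0564, 0.1811]
orientation: [3.141, -0.001, 0.214]
wrist_force: [0.4, -0.5, -0.0]
gripper_width: 0.267
grasp_force: 25.0
```

```bash
python3 -m inch '{"jaw":[0.04,0.04,0.04,0.04,0.04],"xyz":[[0,0,0.001],[0,0,0],[0,0,0],[0,0,-0.05],[0,0,-0.07]],"yaw":[0,0,0,0,0]}'
python3 -m inch '{"jaw":[0.05,0.05,0.05,0.05,0.05],"xyz":[[0,0.027,0],[0,0,0],[0,0,0],[0,0,0],[0,0,0]],"yaw":[0,0,0,0,0]}'
python3 fb.py w11.png .02; python3 - <<'E'
from h import *
p=np.load('last.npy',allow_pickle=True).item()
for t in('bar_a_plug','clamp_grip','clamp_hinge'):
  for k in nets.mark_of(p,t)[:2]:print(t,round(k['conf'],2),np.round(k['location']),dep(p,k['location']))
cv2.imwrite('pics/c11.png',cv2.resize(p['image'][20:290,200:440],None,fx=2.2,fy=2.2)[:,:,::-1])
E
```

```text
clock: 26.78
tcp_pos: [0.4999, 0.0576, 0.2931]
orientation: [-3.141, 0.002, 0.216]
wrist_force: [2.0, 0.5, 0.4]
gripper_width: 0.455
grasp_force: 0.0
clock: 27.4
tcp_pos: [0.5058, 0.0317, 0.2919]
orientation: [-3.141, 0.001, 0.217]
wrist_force: [0.1, 0.5, -0.2]
gripper_width: 0.566
grasp_force: 0.0
0.88 [118 276] [251 307] ((506.9460144042969, 57.51362228393555), (120.1715087890625, 25.103843688964844), 12.228524208068848)
bar_b_center 0.73 [191. 291.] [0.5048 0.0579 0.02  ] [0.5051 0.0579 0.0208]
bar_b_plug 0.68 [133. 289.] [0.5529 0.0689 0.02  ] [0.5537 0.0684 0.0259]
[0.506  0.0313 0.2923] [-3.1415  0.0003  0.2161] 27.6
bar_a_plug 0.72 [137. 360.] [0.56285531 0.01290844 0.02626921]
clamp_grip 0.72 [185. 289.] [0.50951439 0.06026996 0.02063452]
clamp_grip 0.7 [188. 355.] [0.5189968  0.00512756 0.01988985]
clamp_hinge 0.58 [ 97. 323.] [0.58734764 0.04818226 0.03452985]
```

View pics/c11.png

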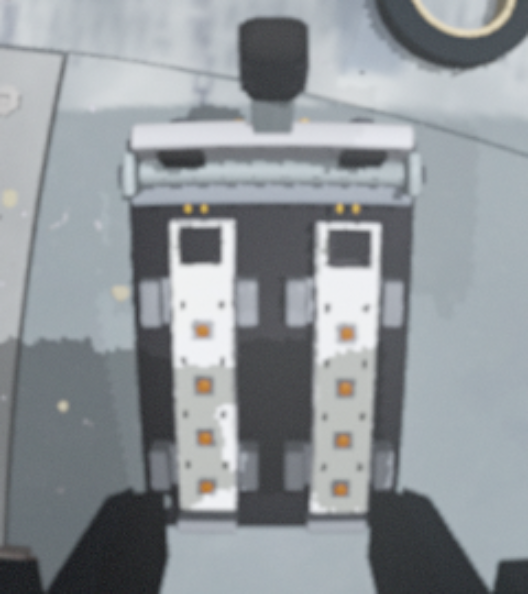

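```bash
python3 -m inch '{"jaw":[0.05,0.05,0.05,0.05,0.05],"xyz":[[0,0,-0.03],[0.055,0,0],[0.0549,0,0],[0,0,0],[0,0,0.045]],"yaw":[0,0,0,0,0]}'
python3 -m inch '{"jaw":[0.05,0.0,0.0,0.0,0.0],"xyz":[[0,0,0.03],[0,0,0],[0,0,0],[0,0,0],[0,0,0]],"yaw":[0,0,0,0,0]}' 25
```

```text
clock: 28.38
tcp_pos: [0.6147, 0.0545, 0.2794]
orientation: [3.14, -0.007, 0.216]
wrist_force: [0.0, -0.2, -0.9]
gripper_width: 0.569
grasp_force: 0.0
clock: 29.0
tcp_pos: [0.6139, 0.0544, 0.2488]
orientation: [3.141, -0.002, 0.216]
wrist_force: [-0.2, 0.3, 3.1]
gripper_width: 0.175
grasp_force: 25.0
```

```bash
python3 -m inch '{"jaw":[0,0,0,0,0],"xyz":[[-0.0099,0,-0.0035],[-0.011,0,-0.0022],[-0.0135,0,-0.0004],[-0.0133,0,0.002],[-0.0127,0,0.0044]],"yaw":[0,0,0,0,0]}'
python3 -m inch '{"jaw":[0,0,0,0,0],"xyz":[[-0.0118,0,0.0066],[-0.0104,0,0.0086],[-0.0087,0,0.0103],[-0.0067,0,0.0117],[-0.0045,0,0.0127]],"yaw":[0,0,0,0,0]}'
python3 -m inch '{"jaw":[0,0,0,0,0],"xyz":[[-0.0007,0,0.003],[-0.0007,0,0.003],[0,0,0.002],[0,0,0],[0,0,0]],"yaw":[0,0,0,0,0]}'
```

```text
clock: 29.62
tcp_pos: [0.5548, 0.0415, 0.248]
orientation: [3.14, -0.004, 0.216]
wrist_force: [6.4, 0.2, -3.7]
gripper_width: 0.177
grasp_force: 25.0
clock: 30.25
tcp_pos: [0.5136, 0.0323, 0.198]
orientation: [3.14, -0.003, 0.215]
wrist_force: [5.2, 0.1, 1.9]
gripper_width: 0.18
grasp_force: 25.0
clock: 30.88
tcp_pos: [0.5122, 0.032, 0.191]
orientation: [3.141, -0.002, 0.215]
wrist_force: [1.9, -2.0, 16.0]
gripper_width: 0.18
grasp_force: 25.0
```

```bash
python3 -m inch '{"jaw":[0,0,0.05,0.05,0.05],"xyz":[[0,0,0.0015],[0,0,0],[0,0,0],[0,0,0],[0,0,0]],"yaw":[0,0,0,0,0]}'
python3 -m inch '{"jaw":[0.05,0.05,0.05,0.05,0.05],"xyz":[[0,0,-0.05],[0,0,-0.06],[-0.009,0,-0.01],[0,0,0],[0,0,0]],"yaw":[0,0,0,0,0]}'
python3 - <<'E'
from h import *
np.set_printoptions(precision=4,suppress=True)
p=shot('wrist');save(p,'w12.png')
for c in [(140,323),(165,323),(180,323),(195,323)]: print(c,dep(p,c))
for t in('clamp_grip','bar_a_center','bar_b_center'):
  for k in nets.mark_of(p,t)[:2]:print(t,round(k['conf'],2),np.round(k['location']),dep(p,k['location']))
s=bot.read_state();print(s['tcp_pos'],s['clock'],s['wrist_force'])
E
```

```text
clock: 31.5
tcp_pos: [0.5111, 0.0327, 0.1873]
orientation: [-3.141, 0.002, 0.216]
wrist_force: [0.2, -0.1, -0.6]
gripper_width: 0.49
grasp_force: 0.0
clock: 32.12
tcp_pos: [0.5026, 0.0307, 0.3064]
orientation: [-3.141, 0.003, 0.216]
wrist_force: [0.6, -0.5, -0.4]
gripper_width: 0.566
grasp_force: 0.0
(140, 323) [0.5502 0.0397 0.0386]
(165, 323) [0.5318 0.0357 0.0464]
(180, 323) [0.5202 0.0331 0.0483]
(195, 323) [0.5078 0.0304 0.0478]
clamp_grip 0.84 [184. 323.] [0.5168 0.0326 0.0477]
bar_a_center 0.58 [180. 352.] [0.5177 0.0064 0.0201]
bar_a_center 0.54 [177. 292.] [0.5089 0.059  0.0198]
bar_b_center 0.58 [180. 291.] [0.5065 0.059  0.0206]
bar_b_center 0.5 [ 94. 323.] [0.5859 0.0477 0.0342]
[0.503  0.0305 0.3067] 32.325 [ 0.7137 -0.0813  0.1207]
```

```bash
python3 -c "
from bench import bot
print(bot.sign_off())"
```

```text
the job is handed in; nothing more can be done
None
```

I handed the job in at about 32 s. Both LED bars lie home in the jig, diodes up and plug ends under the clamp. The clamp grip measures level at its shut height, and I did not touch the spare strip or the other things on the table. The hand-in call returned no verdict.

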